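# Feel a freshly filed tray rim for burrs

### The job

The rolled rim of the copper tray has just been filed bright between the green and the red ink marks and must be felt for burrs. With the fingers closed, set their tips lightly on top of the rim at the green mark, run them along the bright stretch to the red mark in one stroke without lifting off, pressing hard or shifting the tray, then lift clear. Do not pick up or shove the tray, the steel block standing in it or anything else on the bench.

Things in the scene. Friction and masses are not known exactly. Their poses are not given: they have to be found in the camera images.
- tray: loose hammered copper tray, 228 mm across, 24 mm high, about 0.7 kg. Origin: centre of underside; z up. Rim: hard level round bead 10 mm thick, centre line on a 110 mm radius, crown 24 mm above the origin. Bright filed stretch: 150 degrees centred on +x, from the green mark at -75 counterclockwise from above to the red at +75; the rest is dull brown
- block: round elm block fixed to the bench, 264 mm across and 50 mm high, with a 13 mm thick pad of hard black rubber on top, on which the tray lies. Origin: centre of its underside
- mark_green: green ink mark where the filed stretch starts: the bead is green for 19 mm along the rim, with a green stroke running on down the inside of the wall. Origin: middle of the mark, on the crown (top) of the bead; z up, axes parallel to the tray's. Part of the tray
- rim_1: 19 mm of the bright filed bead a quarter of the way (37.5 degrees) from the green to the red mark, not marked in any way. Origin: its middle, on the crown of the bead; axes parallel to the tray's. Part of the tray
- rim_2: the same, half way (75 degrees) from the green to the red mark
- rim_3: the same, three quarters of the way (112.5 degrees) from the green to the red mark
- mark_red: red ink mark where the filed stretch ends: the bead is red for 19 mm along the rim, with a red stroke running on down the inside of the wall. Origin: middle of the mark, on the crown of the bead; axes parallel to the tray's. Part of the tray
- bench_block: bystander: round polished steel bench block, 60 mm across and 26 mm high, standing in the tray near its middle as a weight. Origin: centre of its underside
- hammer: bystander: ball-pein hammer lying on the bench, 275 mm long, head 89 mm long and 30 mm thick. Origin: under the middle of the head; the handle runs to -x
- file: bystander: flat file lying on the bench, 310 mm long and 25 mm thick with its wooden handle. Origin: under the blade's handle end; the blade runs 190 mm to +x, the handle 122 mm to -x
- cup: bystander: small copper cup standing on the bench, 68 mm across and 62 mm high. Origin: centre of its underside
- mallet: bystander: wooden mallet lying on the bench, head 60 mm thick and 100 mm long, handle to -x, 237 mm. Origin: under the middle of the head
- marker: bystander: white ink marker with a red cap lying on the bench, 125 mm long, 24 mm high. Origin: under its middle
- punches: bystander: steel tin with punches standing in it, 66 mm across and 122 mm high. Origin: centre of its underside

How it is judged:
By the outcome, as a careful person would: the job done as asked, in the order asked, and still so for the second after the job is handed in, with the robot touching nothing.
It also fails if it takes over 54 s, if anything falls off the work surface, if the arm or the gripper's body presses on something with over 40 N, if the wrist force passes 120 N, or if a joint passes its speed limit or range.

### The arm

A 6-joint arm with a two-finger parallel gripper is mounted at the origin on the work surface. World frame = base frame: x ahead of the robot, y to its left, z up, the work surface at z = 0. Lengths are in m, angles in degrees, forces in N, time in s.
With the tool pointing down it reaches from about 0.3 to 0.85 m from the base axis. Payload 5.4 kg.
Tool frame: the origin (TCP) lies midway between the tips of the shut fingers; the grasp point (between the pads) lies 19 mm behind it; x points along the fingers, y is the direction in which the jaws open and shut, and the axes are right-handed (so a half turn about x gives the same grasp; the last joint's range is limited). The gripper opens to 85 mm and grips with 20 to 120 N. Pads are 22 mm wide; open, the fingers measure 114 mm over their backs; the gripper's body (76 mm by 85 mm) begins 54 mm behind the grasp point. The pads swing forward as they close: fully open they stand 13 mm farther back than shut.
Start: joints at [-84.059, 9.076, 91.501, -0, 79.423, -12.038], TCP at [0.177, -0.547, 0.231] pointing down, gripper open.
Joint ranges: [-166.64, 166.64], [-54.1, 131.32], [10.49, 154.53], [-73.88, 253.88], [9.74, 151.15], [-171.62, 171.62]. Speed limits (degrees/s): [147.25, 147.25, 180, 180, 180, 180].

### API

Orientations are given as a 3x3 rotation matrix whose columns are the frame's x, y, z axes.
In Python, from rig import bot gives the robot as it stands.
- The arm moves only by the tool send_rows, never from a script. Its argument "plan" is a list of rows, each a list of 3 entries, a list of its own where there are three numbers: the turn, a rotation vector about the tool's x, y, z in rad, then the shift along the tool's x, y, z in cm, then the finger opening in cm, from 0 to 8.54. In form: [[[wx, wy, wz], [tx, ty, tz], fingers], ...]. A call has 1 to 20 rows; each row shifts and turns the commanded pose from where the row before left it, along the tool's axes as they then stand; what a row does not reach is not made up. A row lasts 1/10 s, in which the tool goes at most 50 mm and 8.59 degrees, less where a joint would pass 70% of its speed; a pose out of reach is approached as far as the arm can. A call with a gripper value outside its range is refused whole. The fingers move at their own pace and stop on an object; the grip force is fixed at half the most. Time passes only in rows, so rows that do not move let the fingers close. It gives the time, the measured TCP pose, the force and the opening at its end, in the units of the state.
- bot.read_state(): the state, without advancing time (a new reading comes with each control period).
- bot.get_image(name): name is "scene" or "top" or "wrist"; returns a dict with "frame" (480x640x3 uint8, red, green, blue), "range_z" (480x640 float32, m along the optical axis (not along the pixel's ray), 0 where there is no reading), "K" (3x3 intrinsics, pixels), "k1" (the pictures are not rectified: a ray, as slopes to the right and down, at radius r is drawn at 1 + k1 r^2 times it, then the intrinsics apply), "cam_to_world" (4x4, takes a point from camera to world coordinates). Camera axes: x right, y down, z forward; pixel columns grow to the right and rows downward; lengths in m; the calibration is good to about 2 mm. A picture is of the moment at which its call begins.
- bot.job_done(): hands the job in, once; it reports no verdict.
The state is a dict: "time_s": time; "joint_positions": joint angles; "qvel": joint speeds; "joint_efforts": joint torques, N m; "tcp_pos": TCP position; "ee_rot": TCP orientation; "ft_force": force on the tool from outside, world axes, zero at the start; "wrist_torque": the same for the moment, N m; "opening": finger opening in m.
Only numpy, scipy, OpenCV 4.12 (cv2) and the standard library are available. Lean on these libraries where they do the work, as an engineer would, in place of code of your own. Each camera call takes 0.05 s, during which the arm holds its last target. There are 200 camera calls.

## Working session

There is one attempt and no reset: what is moved stays moved. The work goes in short steps, Python scripts to look and compute and a tool call to move; the robot and the scene stay as the last step left them, time stands still between calls to the robot, and variables do not carry over. Pictures are saved under pics/ and viewed, about 8 in all and at most 12, crops included, and the job is handed in when it is done.

Besides the shell and the picture viewer there is one more tool, called after "Request:" by a JSON object that holds its "name" and its "arguments", one argument or row to a line. send_rows: Moves the arm, as the interface text tells. Its arguments: {"type":"object","properties":{"plan":{"type":"array"}},"required":["plan"]}

```bash
mkdir -p pics
cat > h.py <<'E'
import numpy as np, cv2
from rig import bot
def grab(n,save=None):
    d=bot.get_image(n)
    if save: cv2.imwrite('pics/'+save,d['frame'][:,:,::-1])
    return d
def rays(d,uv):
    uv=np.atleast_2d(uv).astype(float);K=d['K']
    p=(uv-K[:2,2])/[K[0,0],K[1,1]]
    q=p.copy()
    for _ in range(20): q=p/(1+d['k1']*(q**2).sum(1,keepdims=True))
    return np.c_[q,np.ones(len(q))]
def onplane(d,uv,z):
    T=np.array(d['cam_to_world']);r=rays(d,uv)@T[:3,:3].T;o=T[:3,3]
    return o+r*((z-o[2])/r[:,2])[:,None]
def bydepth(d,uv):
    uv=np.atleast_2d(uv).astype(int);T=np.array(d['cam_to_world'])
    zz=d['range_z'][uv[:,1],uv[:,0]]
    return (rays(d,uv)*zz[:,None])@T[:3,:3].T+T[:3,3]
E
python3 - <<'E'
from h import *
a=grab('top','top.png');b=grab('scene','scene.png')
s=bot.read_state();print(s)
for d in(a,b):print(d['K'],d['k1'],np.round(d['cam_to_world'],3))
E
```

```text
{'time_s': 0.1, 'joint_positions': array([-8.40590423e+01,  9.11005954e+00,  9.15663513e+01, -1.58967057e-03,
        7.94234019e+01, -1.20385033e+01]), 'qvel': array([-0.02535376, -0.12294558, -0.19079381, -0.03707981,  0.02282194,
        0.08472082]), 'joint_efforts': array([ 1.09587490e-04, -3.96991074e+01, -3.32337499e+01, -2.79514179e-04,
        4.12906389e-03, -2.14954088e-05]), 'tcp_pos': array([ 0.17739551, -0.54636825,  0.23039318]), 'ee_rot': array([[-2.07436545e-04,  3.08680735e-01, -9.51165685e-01],
       [ 1.72988052e-03, -9.51164172e-01, -3.08680622e-01],
       [-9.99998482e-01, -1.70943463e-03, -3.36674583e-04]]), 'ft_force': array([ 0.1517629 ,  0.62048734, -0.474574  ]), 'wrist_torque': array([ 0.05055519, -0.03007566,  0.04079471]), 'opening': 0.08531606068465974}
[[452.68526926   0.         315.4970348 ]
 [  0.         452.68526926 240.37945179]
 [  0.           0.           1.        ]] -0.07225178856085736 [[-0.025 -0.987  0.161  0.443]
 [-1.     0.022 -0.022  0.078]
 [ 0.018 -0.162 -0.987  1.041]
 [ 0.     0.     0.     1.   ]]
[[554.68524479   0.         308.43136017]
 [  0.         554.68524479 233.45091257]
 [  0.           0.           1.        ]] -0.13985078001686221 [[ 0.713  0.609 -0.349  1.071]
 [ 0.701 -0.616  0.358 -0.395]
 [ 0.003 -0.5   -0.866  1.195]
 [ 0.     0.     0.     1.   ]]
```

View pics/top.png

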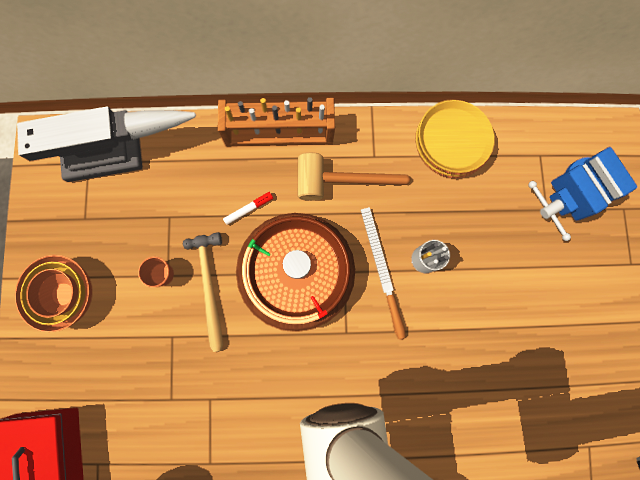

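View pics/scene.png

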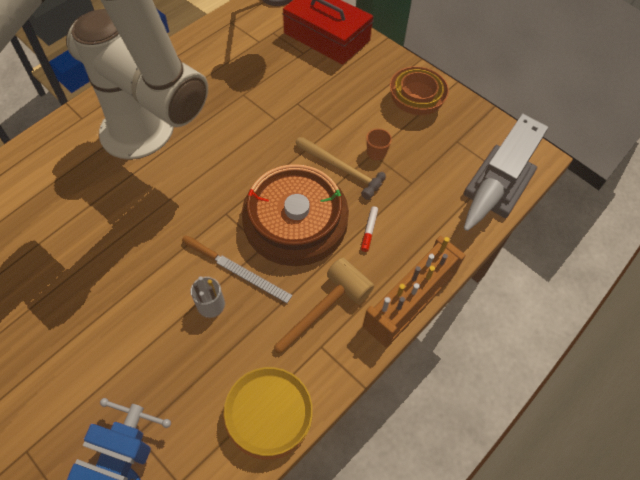

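The top view shows the tray centred at about (296,270). The green mark is at (252,244) and the red at (320,316), with the bright arc running between them by the left and bottom. The hammer, file, cup, marker, mallet and punches all stand clear of it. Next I'll measure the marks and the bead.

```bash
cat >> h.py <<'E'
def marks(d,z=0.087,box=None):
    hsv=cv2.cvtColor(d['frame'],cv2.COLOR_RGB2HSV);H,S,V=[hsv[:,:,i].astype(int) for i in range(3)]
    m={'g':(H>50)&(H<85)&(S>120)&(V>50),'r':((H<4)|(H>176))&(S>200)&(V>120)}
    return m
def fitc(p):
    A=np.c_[2*p[:,:2],np.ones(len(p))];x=np.linalg.lstsq(A,(p[:,:2]**2).sum(1),rcond=None)[0]
    return x[:2],np.sqrt(x[2]+x[:2]@x[:2])
E
python3 - <<'E'
from h import *
for n,c,R in(('top',(296,270),65),('scene',(296,208),62)):
    d=grab(n);m=marks(d);vv,uu=np.mgrid[:480,:640];near=np.hypot(uu-c[0],vv-c[1])<R
    # bright bead: yellowish low-sat ring pixels
    P=onplane(d,np.c_[uu[near],vv[near]],0.087)
    D=bydepth(d,np.c_[uu[near],vv[near]])
    top=(abs(D[:,2]-0.085)<0.006)
    print(n,'rim-height px',top.sum(),np.percentile(D[:,2],[5,50,95,99]))
    Q=D[top];cc=fitc(Q)
    for _ in range(5):
        e=abs(np.hypot(*(Q[:,:2]-cc[0]).T)-cc[1]);k=e<0.008;cc=fitc(Q[k])
    print('circle depth',cc,k.sum())
    for k in'gr':
        s=m[k][near];q=P[s];r=np.hypot(*(q[:,:2]-cc[0]).T);o=abs(r-.110)<.008
        dd=q[o][:,:2].mean(0)-cc[0];print(k,s.sum(),o.sum(),q[o].mean(0),np.degrees(np.arctan2(dd[1],dd[0])),np.median(D[s][o],axis=0))
E
```

```text
top rim-height px 2245 [-0.00071867  0.06661029  0.08995363  0.09405648]
circle depth (array([0.53880671, 0.10028513]), np.float64(0.10784926098053066)) 2069
g 105 43 [0.5951478  0.19342988 0.087     ] 58.831237339065495 [0.59439497 0.19288628 0.08631254]
r 99 48 [0.44427104 0.0469619  0.087     ] -150.57465264887347 [0.44494341 0.0472864  0.08589235]
scene rim-height px 1551 [-0.00206622  0.06302803  0.08870758  0.09428163]
circle depth (array([0.54093288, 0.09894052]), np.float64(0.10834736913486602)) 1333
g 29 19 [0.59571159 0.19294802 0.087     ] 59.77039870099525 [0.59460043 0.19325577 0.08567941]
r 2 2 [0.44298947 0.04837915 0.087     ] -152.69583762630435 [0.44120519 0.04963901 0.08385305]
```

Both views agree: centre about (0.539, 0.100), green at about 59°, red at about 209°, crown at 0.087. I'll move above the green mark and close the fingers on the way.

Request:
{"name": "send_rows", "arguments": {
  "plan": [
    [[0, 0, 0], [0, -1.5, -1.6], 0],
    [[0, 0, 0], [0, -3, -3.3], 0],
    [[0, 0, 0], [0, -3, -3.3], 0],
    [[0, 0, 0], [0, -3, -3.3], 0],
    [[0, 0, 0], [0, -3, -3.3], 0],
    [[0, 0, 0], [0, -3, -3.3], 0],
    [[0, 0, 0], [0, -3, -3.3], 0],
    [[0, 0, 0], [0, -3, -3.3], 0],
    [[0, 0, 0], [0, -3, -3.3], 0],
    [[0, 0, 0], [0, -3, -3.3], 0],
    [[0, 0, 0], [0, -3, -3.3], 0],
    [[0, 0, 0], [0, -3, -3.3], 0],
    [[0, 0, 0], [0, -3, -3.3], 0],
    [[0, 0, 0], [0, -3, -3.3], 0],
    [[0, 0, 0], [0, -3, -3.3], 0],
    [[0, 0, 0], [0, -3, -3.3], 0],
    [[0, 0, 0], [0, -3, -3.3], 0],
    [[0, 0, 0], [0, -3, -3.3], 0],
    [[0, 0, 0], [0, -3, -3.3], 0],
    [[0, 0, 0], [0, -2, -1.6], 0]
  ]
}}

```text
time_s: 2.2
tcp_pos: [0.5962, 0.196, 0.2307]
ee_rot: [[-0.0, 0.31, -0.951], [0.001, -0.951, -0.31], [-1.0, -0.001, -0.0]]
ft_force: [-0.2, 0.2, 0.2]
opening: -0.0001
```

Request:
{"name": "send_rows", "arguments": {
  "plan": [
    [[0, 0, 0], [2, 0, 0], 0],
    [[0, 0, 0], [2, 0, 0], 0],
    [[0, 0, 0], [0, 0, 0], 0],
    [[0, 0, 0], [0, 0, 0], 0]
  ]
}}

```text
time_s: 2.6
tcp_pos: [0.5951, 0.1931, 0.1912]
ee_rot: [[-0.001, 0.309, -0.951], [-0.0, -0.951, -0.309], [-1.0, -0.0, 0.001]]
ft_force: [-0.3, 0.8, 0.8]
opening: 0.0001
```

Run:
```python
from h import *
d=grab('wrist','w1.png')
s=bot.read_state();print(s['tcp_pos'],s['ee_rot'],s['ft_force'],s['opening'],s['joint_positions'])
m=marks(d);C=np.array([.5395,.1])
for k in'gr':
    v,u=np.nonzero(m[k]);
    if len(u)<20: print(k,len(u));continue
    P=onplane(d,np.c_[u,v],.087);D=bydepth(d,np.c_[u,v]);o=abs(np.hypot(*(P[:,:2]-C).T)-.11)<.009
    print(k,o.sum(),P[o].mean(0),np.median(D[o],axis=0))
vv,uu=np.mgrid[0:480:3,0:640:3];uv=np.c_[uu.ravel(),vv.ravel()];D=bydepth(d,uv)
r=np.hypot(*(D[:,:2]-C).T);k=(abs(r-.11)<.015)&(D[:,2]>.082)&(D[:,2]<.094)
for _ in range(5):
    c=fitc(D[k]);k=(abs(np.hypot(*(D[:,:2]-c[0]).T)-c[1])<.005)&(D[:,2]>.082)&(D[:,2]<.094)
print(c,k.sum(),np.percentile(D[k][:,2],[50,90,97]))
```

```text
[0.59579765 0.19313153 0.19221435] [[ 9.83740044e-04  3.08446714e-01 -9.51241114e-01]
 [ 1.46597491e-04 -9.51241609e-01 -3.08446722e-01]
 [-9.99999505e-01  1.63981831e-04 -9.80991976e-04]] [ 0.50991342 -0.44322551  0.50106747] 0.00018134945050944794 [6.92304689e+00 1.82143699e+01 8.51926806e+01 1.58789965e-03
 7.65359839e+01 7.89570259e+01]
g 474 [0.59621865 0.19441326 0.087     ] [0.59470184 0.19443979 0.08534308]
r 0 [nan nan nan] [nan nan nan]
(array([0.54117429, 0.10237345]), np.float64(0.10835290400617283)) 878 [0.08590808 0.08708041 0.08756764]<stdin>:9: RuntimeWarning: Mean of empty slice.
  ret = um.true_divide(
  return _methods._mean(a, axis=axis, dtype=dtype,
```

View pics/w1.png

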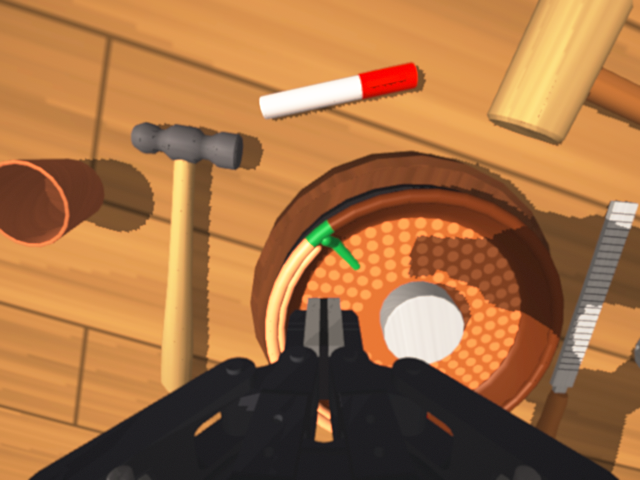

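The green mark shows in the wrist view at (320,236), and ray casting puts it at (0.596, 0.194), so the fit holds. I'll use centre (0.540, 0.1005) with green at 59.2°. Now I'll descend.

Request:
{"name": "send_rows", "arguments": {
  "plan": [
    [[0, 0, 0], [1, -0.16, -0.13], 0],
    [[0, 0, 0], [2, 0, 0], 0],
    [[0, 0, 0], [2, 0, 0], 0],
    [[0, 0, 0], [2, 0, 0], 0],
    [[0, 0, 0], [1, 0, 0], 0],
    [[0, 0, 0], [0.5, 0, 0], 0],
    [[0, 0, 0], [0.5, 0, 0], 0],
    [[0, 0, 0], [0, 0, 0], 0],
    [[0, 0, 0], [0, 0, 0], 0]
  ]
}}

```text
time_s: 3.55
tcp_pos: [0.5967, 0.1952, 0.1022]
ee_rot: [[0.001, 0.309, -0.951], [0.0, -0.951, -0.309], [-1.0, 0.0, -0.001]]
ft_force: [0.4, -0.5, 0.6]
opening: 0.0001
```

Run:
```python
from h import *
d=grab('wrist','w2.png');s=bot.read_state();print(s['tcp_pos'],s['ft_force'])
cv2.imwrite('pics/w2c.png',cv2.resize(d['frame'][150:400,200:500,::-1],None,fx=2,fy=2))
```

```text
[0.59681563 0.19527045 0.10227089] [0.13008329 0.23226149 0.05388966]
```

View pics/w2c.png

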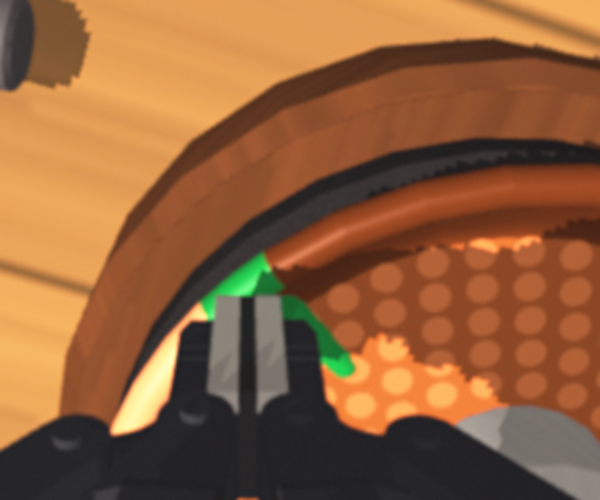

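The crop shows the closed tips at about (250,300), with the green patch (230,285) just under and ahead of them, which is what 15 mm of height should give. I'll ease down to contact.

Request:
{"name": "send_rows", "arguments": {
  "plan": [
    [[0, 0, 0], [0.4, 0, 0], 0],
    [[0, 0, 0], [0.4, 0, 0], 0],
    [[0, 0, 0], [0.3, 0, 0], 0],
    [[0, 0, 0], [0.15, 0, 0], 0],
    [[0, 0, 0], [0, 0, 0], 0],
    [[0, 0, 0], [0, 0, 0], 0]
  ]
}}

```text
time_s: 4.2
tcp_pos: [0.5962, 0.1952, 0.0888]
ee_rot: [[-0.0, 0.309, -0.951], [0.0, -0.951, -0.309], [-1.0, -0.0, -0.0]]
ft_force: [-0.8, 0.6, 0.3]
opening: 0.0002
```

Request:
{"name": "send_rows", "arguments": {
  "plan": [
    [[0, 0, 0], [0.06, 0, 0], 0],
    [[0, 0, 0], [0.06, 0, 0], 0],
    [[0, 0, 0], [0, 0, 0], 0]
  ]
}}

```text
time_s: 4.5
tcp_pos: [0.5961, 0.1951, 0.0876]
ee_rot: [[-0.0, 0.309, -0.951], [0.0, -0.951, -0.309], [-1.0, -0.0, 0.0]]
ft_force: [-0.3, 0.1, 0.0]
opening: -0.0004
```

Request:
{"name": "send_rows", "arguments": {
  "plan": [
    [[0, 0, 0], [0.05, 0, 0], 0],
    [[0, 0, 0], [0, 0, 0], 0],
    [[0, 0, 0], [0, 0, 0], 0]
  ]
}}

```text
time_s: 4.8
tcp_pos: [0.5962, 0.1952, 0.0871]
ee_rot: [[0.0, 0.309, -0.951], [0.0, -0.951, -0.309], [-1.0, -0.0, -0.0]]
ft_force: [0.2, 0.2, 0.1]
opening: 0.0003
```

Request:
{"name": "send_rows", "arguments": {
  "plan": [
    [[0, 0, 0], [0.04, 0, 0], 0],
    [[0, 0, 0], [0, 0, 0], 0],
    [[0, 0, 0], [0, 0, 0], 0]
  ]
}}

```text
time_s: 5.1
tcp_pos: [0.5962, 0.1952, 0.087]
ee_rot: [[0.0, 0.309, -0.951], [0.0, -0.951, -0.309], [-1.0, 0.0, -0.0]]
ft_force: [-1.4, -0.3, 1.8]
opening: 0.0
```

Request:
{"name": "send_rows", "arguments": {
  "plan": [
    [[0, 0, 0], [0.04, 0, 0], 0],
    [[0, 0, 0], [0, 0, 0], 0],
    [[0, 0, 0], [0, 0, 0], 0]
  ]
}}

```text
time_s: 5.4
tcp_pos: [0.5962, 0.1952, 0.087]
ee_rot: [[0.0, 0.309, -0.951], [-0.0, -0.951, -0.309], [-1.0, 0.0, -0.0]]
ft_force: [-2.4, -0.3, 5.5]
opening: -0.0002
```

Run:
```python
from h import *
s=bot.read_state();print(s['tcp_pos'],s['ft_force'])
C=np.array([.540,.1005]);a=np.radians(59.2+np.arange(0,151,3))
p=C+.11*np.c_[np.cos(a),np.sin(a)];D=np.diff(p,axis=0)*100
R=np.array([[.309,-.951],[-.951,-.309]])  # cols tool y,z
t=D@R
for i,x in enumerate(t):print(i,np.round(x,2),np.round(p[i+1],4))
```

```text
[0.59623186 0.19518811 0.08698132] [-2.43721449 -0.29158676  5.46647602]
0 [-0.42  0.39] [0.5913 0.1978]
1 [-0.4   0.41] [0.5861 0.2004]
2 [-0.38  0.43] [0.5809 0.2026]
3 [-0.36  0.45] [0.5754 0.2046]
4 [-0.33  0.47] [0.57   0.2063]
5 [-0.31  0.49] [0.5644 0.2078]
6 [-0.28  0.5 ] [0.5587 0.2089]
7 [-0.26  0.52] [0.553  0.2097]
8 [-0.23  0.53] [0.5473 0.2103]
9 [-0.2   0.54] [0.5415 0.2105]
10 [-0.17  0.55] [0.5358 0.2104]
11 [-0.14  0.56] [0.53 0.21]
12 [-0.11  0.56] [0.5243 0.2094]
13 [-0.08  0.57] [0.5186 0.2084]
14 [-0.05  0.57] [0.513  0.2071]
15 [-0.02  0.58] [0.5075 0.2056]
16 [0.01 0.58] [0.502  0.2037]
17 [0.04 0.57] [0.4967 0.2016]
18 [0.07 0.57] [0.4914 0.1992]
19 [0.1  0.57] [0.4863 0.1965]
20 [0.13 0.56] [0.4814 0.1936]
21 [0.16 0.55] [0.4766 0.1904]
22 [0.18 0.55] [0.472  0.1869]
23 [0.21 0.54] [0.4675 0.1833]
24 [0.24 0.52] [0.4633 0.1794]
25 [0.27 0.51] [0.4593 0.1752]
26 [0.29 0.5 ] [0.4555 0.1709]
27 [0.32 0.48] [0.4519 0.1664]
28 [0.34 0.46] [0.4486 0.1617]
29 [0.37 0.44] [0.4455 0.1568]
30 [0.39 0.42] [0.4427 0.1518]
31 [0.41 0.4 ] [0.4401 0.1466]
32 [0.43 0.38] [0.4379 0.1414]
33 [0.45 0.36] [0.4359 0.1359]
34 [0.47 0.33] [0.4342 0.1305]
35 [0.49 0.31] [0.4327 0.1249]
36 [0.5  0.28] [0.4316 0.1192]
37 [0.52 0.26] [0.4308 0.1135]
38 [0.53 0.23] [0.4302 0.1078]
39 [0.54 0.2 ] [0.43  0.102]
40 [0.55 0.17] [0.4301 0.0963]
41 [0.56 0.14] [0.4305 0.0905]
42 [0.56 0.11] [0.4311 0.0848]
43 [0.57 0.08] [0.4321 0.0791]
44 [0.57 0.05] [0.4334 0.0735]
45 [0.58 0.02] [0.4349 0.068 ]
46 [ 0.58 -0.01] [0.4368 0.0625]
47 [ 0.57 -0.04] [0.4389 0.0572]
48 [ 0.57 -0.07] [0.4413 0.0519]
49 [ 0.57 -0.1 ] [0.444  0.0468]
```

There is light contact at about 5 N, with a stiffness of about 10 N/mm. I'll run the stroke in short sections and watch the force.

Request:
{"name": "send_rows", "arguments": {
  "plan": [
    [[0, 0, 0], [0, -0.21, 0.19], 0],
    [[0, 0, 0], [0, -0.21, 0.2], 0],
    [[0, 0, 0], [0, -0.2, 0.2], 0],
    [[0, 0, 0], [0, -0.2, 0.21], 0],
    [[0, 0, 0], [0, -0.19, 0.21], 0],
    [[0, 0, 0], [0, -0.19, 0.22], 0]
  ]
}}

```text
time_s: 6.0
tcp_pos: [0.5814, 0.2028, 0.087]
ee_rot: [[0.002, 0.309, -0.951], [0.0, -0.951, -0.309], [-1.0, 0.001, -0.002]]
ft_force: [3.5, -1.8, 5.2]
opening: 0.0001
```

Request:
{"name": "send_rows", "arguments": {
  "plan": [
    [[0, 0, 0], [0, -0.18, 0.22], 0],
    [[0, 0, 0], [0, -0.18, 0.23], 0],
    [[0, 0, 0], [0, -0.17, 0.23], 0],
    [[0, 0, 0], [0, -0.16, 0.24], 0],
    [[0, 0, 0], [0, -0.16, 0.24], 0],
    [[0, 0, 0], [0, -0.15, 0.25], 0],
    [[0, 0, 0], [0, -0.14, 0.25], 0],
    [[0, 0, 0], [0, -0.14, 0.25], 0]
  ]
}}

```text
time_s: 6.8
tcp_pos: [0.5592, 0.2093, 0.0869]
ee_rot: [[0.002, 0.309, -0.951], [0.0, -0.951, -0.309], [-1.0, 0.0, -0.002]]
ft_force: [3.4, -0.7, 5.9]
opening: -0.0001
```

Request:
{"name": "send_rows", "arguments": {
  "plan": [
    [[0, 0, 0], [-0.01, -0.13, 0.26], 0],
    [[0, 0, 0], [0, -0.13, 0.26], 0],
    [[0, 0, 0], [0, -0.12, 0.26], 0],
    [[0, 0, 0], [0, -0.11, 0.27], 0],
    [[0, 0, 0], [0, -0.1, 0.27], 0],
    [[0, 0, 0], [0, -0.1, 0.27], 0],
    [[0, 0, 0], [0, -0.09, 0.27], 0],
    [[0, 0, 0], [0, -0.08, 0.28], 0],
    [[0, 0, 0], [0, -0.07, 0.28], 0],
    [[0, 0, 0], [0, -0.07, 0.28], 0]
  ]
}}

```text
time_s: 7.8
tcp_pos: [0.5303, 0.2107, 0.0869]
ee_rot: [[0.002, 0.309, -0.951], [0.001, -0.951, -0.309], [-1.0, -0.0, -0.002]]
ft_force: [3.6, 0.5, 5.7]
opening: -0.0002
```

Run:
```python
from h import *
d=grab('top');m=marks(d);s=bot.read_state();print(s['tcp_pos'],s['ft_force'])
C=np.array([.54,.1005])
for k in'gr':
    v,u=np.nonzero(m[k]);P=onplane(d,np.c_[u,v],.087);o=abs(np.hypot(*(P[:,:2]-C).T)-.11)<.009
    print(k,o.sum(),P[o].mean(0))
```

```text
[0.52999281 0.21065377 0.08694116] [2.60799448 0.32744236 6.17072606]
g 0 [nan nan nan]
r 51 [0.44474351 0.04750478 0.087     ]<stdin>:6: RuntimeWarning: Mean of empty slice.
  ret = um.true_divide(
```

Request:
{"name": "send_rows", "arguments": {
  "plan": [
    [[0, 0, 0], [-0.01, -0.06, 0.28], 0],
    [[0, 0, 0], [0, -0.05, 0.28], 0],
    [[0, 0, 0], [0, -0.04, 0.29], 0],
    [[0, 0, 0], [0, -0.04, 0.28], 0],
    [[0, 0, 0], [0, -0.03, 0.29], 0],
    [[0, 0, 0], [0, -0.02, 0.28], 0],
    [[0, 0, 0], [0, -0.01, 0.29], 0],
    [[0, 0, 0], [0, -0.01, 0.29], 0],
    [[0, 0, 0], [0, 0, 0.29], 0],
    [[0, 0, 0], [0, 0.01, 0.29], 0],
    [[0, 0, 0], [0, 0.02, 0.28], 0],
    [[0, 0, 0], [0, 0.02, 0.29], 0]
  ]
}}

```text
time_s: 9.05
tcp_pos: [0.4969, 0.2023, 0.0869]
ee_rot: [[0.001, 0.309, -0.951], [0.001, -0.951, -0.309], [-1.0, -0.001, -0.002]]
ft_force: [3.7, 1.8, 5.0]
opening: 0.0003
```

Request:
{"name": "send_rows", "arguments": {
  "plan": [
    [[0, 0, 0], [0, 0.03, 0.29], 0],
    [[0, 0, 0], [0, 0.04, 0.28], 0],
    [[0, 0, 0], [0, 0.05, 0.29], 0],
    [[0, 0, 0], [0, 0.05, 0.28], 0],
    [[0, 0, 0], [0, 0.06, 0.28], 0],
    [[0, 0, 0], [0, 0.07, 0.28], 0],
    [[0, 0, 0], [0, 0.08, 0.28], 0],
    [[0, 0, 0], [0, 0.08, 0.27], 0],
    [[0, 0, 0], [0, 0.09, 0.28], 0],
    [[0, 0, 0], [0, 0.09, 0.27], 0]
  ]
}}

```text
time_s: 10.05
tcp_pos: [0.4721, 0.1878, 0.0869]
ee_rot: [[0.001, 0.309, -0.951], [0.002, -0.951, -0.309], [-1.0, -0.001, -0.002]]
ft_force: [2.8, 2.6, 6.3]
opening: -0.0003
```

Request:
{"name": "send_rows", "arguments": {
  "plan": [
    [[0, 0, 0], [-0.015, 0.1, 0.27], 0],
    [[0, 0, 0], [0, 0.11, 0.27], 0],
    [[0, 0, 0], [0, 0.12, 0.26], 0],
    [[0, 0, 0], [0, 0.12, 0.26], 0],
    [[0, 0, 0], [0, 0.13, 0.26], 0],
    [[0, 0, 0], [0, 0.14, 0.25], 0],
    [[0, 0, 0], [0, 0.14, 0.25], 0],
    [[0, 0, 0], [0, 0.15, 0.25], 0],
    [[0, 0, 0], [0, 0.16, 0.24], 0],
    [[0, 0, 0], [0, 0.16, 0.24], 0],
    [[0, 0, 0], [0, 0.17, 0.23], 0],
    [[0, 0, 0], [0, 0.17, 0.23], 0]
  ]
}}

```text
time_s: 11.25
tcp_pos: [0.4483, 0.1629, 0.0869]
ee_rot: [[0.0, 0.308, -0.951], [0.002, -0.951, -0.308], [-1.0, -0.002, -0.001]]
ft_force: [2.9, 4.5, 6.0]
opening: 0.0004
```

Run:
```python
from h import *
d=grab('top');m=marks(d);s=bot.read_state();print(s['tcp_pos'],s['ft_force'])
C=np.array([.54,.1005])
for k in'gr':
    v,u=np.nonzero(m[k]);P=onplane(d,np.c_[u,v],.087);o=abs(np.hypot(*(P[:,:2]-C).T)-.11)<.009
    print(k,o.sum(),P[o].mean(0) if o.any() else '')
```

```text
[0.44811466 0.1626202  0.08691281] [1.85069807 3.70849655 5.89918205]
g 43 [0.5951478  0.19342988 0.087     ]
r 46 [0.44415969 0.04767448 0.087     ]
```

The green mark is exactly where it was, so the tray hasn't shifted. I'll continue.

Request:
{"name": "send_rows", "arguments": {
  "plan": [
    [[0, 0, 0], [-0.015, 0.17, 0.22], 0],
    [[0, 0, 0], [0, 0.17, 0.21], 0],
    [[0, 0, 0], [0, 0.18, 0.2], 0],
    [[0, 0, 0], [0, 0.19, 0.2], 0],
    [[0, 0, 0], [0, 0.2, 0.2], 0],
    [[0, 0, 0], [0, 0.21, 0.2], 0],
    [[0, 0, 0], [0, 0.21, 0.19], 0],
    [[0, 0, 0], [0, 0.22, 0.19], 0],
    [[0, 0, 0], [0, 0.22, 0.18], 0],
    [[0, 0, 0], [0, 0.23, 0.18], 0],
    [[0, 0, 0], [0, 0.23, 0.17], 0],
    [[0, 0, 0], [0, 0.24, 0.16], 0]
  ]
}}

```text
time_s: 12.5
tcp_pos: [0.4336, 0.1326, 0.0869]
ee_rot: [[-0.001, 0.308, -0.951], [0.003, -0.951, -0.308], [-1.0, -0.003, -0.0]]
ft_force: [1.8, 5.3, 6.6]
opening: 0.0002
```

Request:
{"name": "send_rows", "arguments": {
  "plan": [
    [[0, 0, 0], [0, 0.24, 0.16], 0],
    [[0, 0, 0], [0, 0.25, 0.15], 0],
    [[0, 0, 0], [0, 0.25, 0.14], 0],
    [[0, 0, 0], [0, 0.25, 0.14], 0],
    [[0, 0, 0], [0, 0.26, 0.13], 0],
    [[0, 0, 0], [0, 0.26, 0.13], 0],
    [[0, 0, 0], [0, 0.26, 0.12], 0],
    [[0, 0, 0], [0, 0.27, 0.11], 0]
  ]
}}

```text
time_s: 13.3
tcp_pos: [0.4294, 0.1101, 0.0869]
ee_rot: [[-0.001, 0.308, -0.951], [0.004, -0.951, -0.308], [-1.0, -0.004, 0.0]]
ft_force: [0.5, 6.6, 9.2]
opening: -0.0002
```

Request:
{"name": "send_rows", "arguments": {
  "plan": [
    [[0, 0, 0], [-0.015, 0.27, 0.09], 0],
    [[0, 0, 0], [-0.015, 0.27, 0.08], 0],
    [[0, 0, 0], [0, 0.28, 0.07], 0],
    [[0, 0, 0], [0, 0.28, 0.07], 0],
    [[0, 0, 0], [0, 0.28, 0.06], 0],
    [[0, 0, 0], [0, 0.28, 0.05], 0]
  ]
}}

```text
time_s: 13.9
tcp_pos: [0.4299, 0.0932, 0.0868]
ee_rot: [[-0.003, 0.308, -0.951], [0.004, -0.951, -0.308], [-1.0, -0.005, 0.002]]
ft_force: [-1.7, 5.4, 7.4]
opening: 0.0001
```

Request:
{"name": "send_rows", "arguments": {
  "plan": [
    [[0, 0, 0], [-0.015, 0.28, 0.05], 0],
    [[0, 0, 0], [-0.01, 0.28, 0.04], 0],
    [[0, 0, 0], [0, 0.28, 0.04], 0],
    [[0, 0, 0], [0, 0.29, 0.03], 0],
    [[0, 0, 0], [0, 0.29, 0.02], 0],
    [[0, 0, 0], [0, 0.29, 0.01], 0]
  ]
}}

```text
time_s: 14.5
tcp_pos: [0.4329, 0.0764, 0.0868]
ee_rot: [[-0.004, 0.308, -0.951], [0.004, -0.951, -0.308], [-1.0, -0.005, 0.003]]
ft_force: [-1.5, 6.8, 7.8]
opening: 0.0001
```

Request:
{"name": "send_rows", "arguments": {
  "plan": [
    [[0, 0, 0], [-0.015, 0.29, 0.01], 0],
    [[0, 0, 0], [-0.01, 0.29, 0.0], 0],
    [[0, 0, 0], [0, 0.29, 0], 0],
    [[0, 0, 0], [0, 0.29, -0.01], 0],
    [[0, 0, 0], [0, 0.28, -0.02], 0],
    [[0, 0, 0], [0, 0.28, -0.02], 0]
  ]
}}

```text
time_s: 15.1
tcp_pos: [0.4382, 0.0602, 0.0868]
ee_rot: [[-0.005, 0.308, -0.951], [0.004, -0.951, -0.308], [-1.0, -0.005, 0.004]]
ft_force: [-1.7, 6.1, 8.3]
opening: -0.0001
```

Request:
{"name": "send_rows", "arguments": {
  "plan": [
    [[0, 0, 0], [-0.02, 0.28, -0.03], 0],
    [[0, 0, 0], [-0.01, 0.28, -0.03], 0],
    [[0, 0, 0], [0, 0.28, -0.04], 0],
    [[0, 0, 0], [0, 0.28, -0.04], 0],
    [[0, 0, 0], [0, 0.2, -0.03], 0]
  ]
}}

```text
time_s: 15.6
tcp_pos: [0.4438, 0.048, 0.0869]
ee_rot: [[-0.006, 0.308, -0.951], [0.004, -0.951, -0.308], [-1.0, -0.005, 0.004]]
ft_force: [-2.3, 5.0, 6.8]
opening: -0.0001
```

Request:
{"name": "send_rows", "arguments": {
  "plan": [
    [[0, 0, 0], [-0.01, 0.1, -0.02], 0],
    [[0, 0, 0], [0, 0, 0], 0],
    [[0, 0, 0], [0, 0, 0], 0]
  ]
}}

```text
time_s: 15.9
tcp_pos: [0.4443, 0.0468, 0.0869]
ee_rot: [[-0.005, 0.309, -0.951], [0.003, -0.951, -0.309], [-1.0, -0.004, 0.004]]
ft_force: [-1.9, 2.6, 5.6]
opening: -0.0
```

Run:
```python
from h import *
s=bot.read_state();print(s['tcp_pos'],s['ft_force'],s['time_s'])
d=grab('wrist');cv2.imwrite('pics/w3c.png',cv2.resize(d['frame'][150:400,200:500,::-1],None,fx=2,fy=2))
```

```text
[0.44432385 0.04682509 0.08688642] [-1.9033306   2.5918576   5.56017262] 15.9
```

View pics/w3c.png

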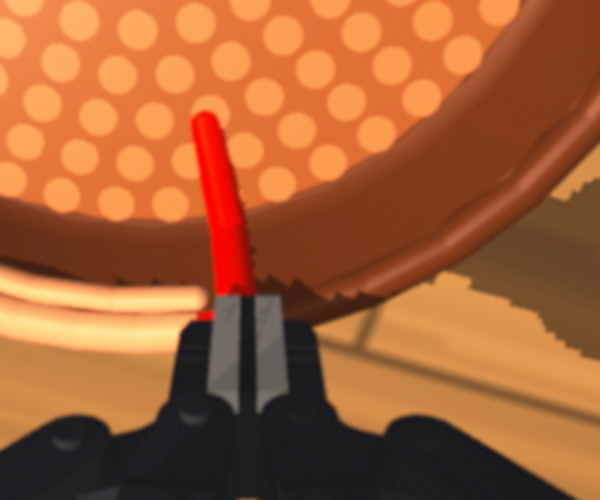

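The crop shows the tips at (248,300) on the red bead, with the red stroke leading straight to them at (235,290), so the stroke has reached the red mark. Now I'll lift clear.

Request:
{"name": "send_rows", "arguments": {
  "plan": [
    [[0, 0, 0], [-0.1, 0, 0], 0],
    [[0, 0, 0], [-0.3, 0, 0], 0],
    [[0, 0, 0], [-1, 0, 0], 0],
    [[0, 0, 0], [-2, 0, 0], 0],
    [[0, 0, 0], [-2.5, 0, 0], 0],
    [[0, 0, 0], [-2.5, 0, 0], 0],
    [[0, 0, 0], [-2.5, 0, 0], 0],
    [[0, 0, 0], [-1, 0, 0], 0],
    [[0, 0, 0], [0, 0, 0], 0],
    [[0, 0, 0], [0, 0, 0], 0],
    [[0, 0, 0], [0, 0, 0], 0]
  ]
}}

```text
time_s: 17.05
tcp_pos: [0.4457, 0.0455, 0.2054]
ee_rot: [[-0.003, 0.309, -0.951], [0.0, -0.951, -0.309], [-1.0, -0.001, 0.003]]
ft_force: [0.1, 0.1, 0.5]
opening: 0.0
```

Run:
```python
from h import *
s=bot.read_state();print(s['tcp_pos'],s['ft_force'],s['time_s'],abs(s['qvel']).max())
C=np.array([.54,.1005])
for n in('top','scene'):
    d=grab(n,n+'_end.png');m=marks(d)
    for k in'gr':
        v,u=np.nonzero(m[k]);P=onplane(d,np.c_[u,v],.087);o=abs(np.hypot(*(P[:,:2]-C).T)-.11)<.009
        print(n,k,o.sum(),P[o].mean(0) if o.any() else '')
bot.job_done()
```

```text
[0.44570326 0.04545916 0.20539959] [0.13396453 0.10438749 0.4781427 ] 17.05 0.20032343860212581
top g 43 [0.5951478  0.19342988 0.087     ]
top r 0 
scene g 19 [0.59580217 0.19303778 0.087     ]
scene r 1 [0.44752193 0.04261184 0.087     ]
the job is handed in; nothing more can be done
```

View pics/scene_end.png

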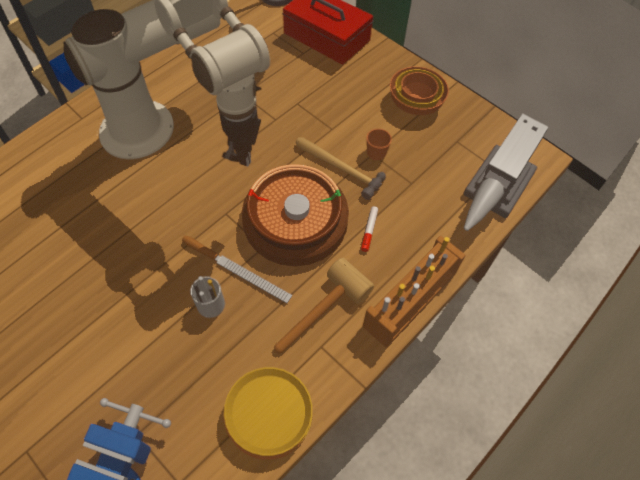

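The closed fingertips touched down on the green mark, ran along the bright rim to the red mark in one stroke, and lifted clear. I then handed the job in at about 17 s of the 54 s allowed.

- **Contact:** each force reading during the stroke showed 5–9 N of downward contact, aimed at about 5 N. The highest was 9.2 N near the end, and I eased off there. The fingers stayed on the rim at every reading.
- **Path:** the measured tip position stayed within about 1 mm of the bead's centre line and ended within about 1 mm of where I measured the red mark. A close-up showed the tips on the red bead.
- **Tray:** the green mark measured the same before and after in the top view, so the tray did not shift. The last scene picture shows the steel block and the bystanders looking as they did at the start.
- **After the lift:** the tips stand about 118 mm above the rim, with the wrist force back near zero.
- **Not confirmed:** after the lift I couldn't measure the red mark again. It was hidden from the top camera, and the scene view gave only one red pixel, too few to count. It measured unmoved (within about 0.5 mm) part-way through the stroke.

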